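# Shut and pin the biscuit press

### The job

Swing the top half of the hinged biscuit press down and press it fully shut once to make sure that it closes (it springs back up a little when you let go); then take the steel pin from its wooden stand and push it straight down through the holes of both lugs until its collar is hard down on the top half and the press is fully shut again. Finish while still holding the pin and pushing down on it, so that the springs cannot lift the top half, and leave the crockery, spoon and jar where they are.

Things in the scene. Friction and masses are not known exactly. Their poses are not given: they have to be found in the camera images.
- press: Base of a hinged cast-aluminium biscuit press, fixed: a block 150 x 140 mm, top face 34 mm up. Origin on the counter; z up; block x -70 to 80, y -70 to 70 mm. Hinge at its +x edge, axis along y. From the -x edge (nearer the robot) a lug 40 long, 44 wide sticks out, z 14 to 34 mm, with a vertical 12.5 mm through hole at x -90, y 0. Yaw varies by 0.35 rad either way.
- press_top (a joint): Opening angle (rad) of the top half: 0 fully shut (hard stop), growing as it swings up towards the press's +x; starts at 0.55 to 0.95. Stiff hinge (0.3 N m friction): it stays where left, but near shut two rubber-capped spring buffers at the base's front corners lift it to about 0.055 rad (10 mm at the lug) when let go. About 9 N down at the lug, or 12 N at push_spot, shuts it.
- hinge (a point): Middle of the hinge axis, 36 mm above the counter (fixed). Shut, the top half's underside is at this height. The top half is 140 mm wide, 14 mm thick, its plate ending 158 mm from the hinge, then a lug 44 mm wide to 198 mm. On it a low round boss, 68 mm across, 3 mm high, centred 70 mm from the hinge.
- top_hole (a point): Centre of the upper mouth of the vertical 12.5 mm through hole in the top half's lug, 178 mm from the hinge; moves with the top half. Its z axis is the hole's axis. With the press shut it lies 50 mm above the counter, straight above lower_hole.
- lower_hole (a point): Centre of the upper mouth of the hole in the base's lug, 34 mm above the counter (fixed).
- push_spot (a point): Point on the upper face of the top half, flat there, 140 mm from the hinge on the centre line, a good place to push it down; moves with the top half; its z axis is the face's outward normal.
- pin: Steel pin, about 130 g, 74 mm long, upright in its stand at the start. Origin: centre of its lower tip; z along it, up. Shank 10 mm across with tapered tip, z 0 to 34 mm; collar 30 mm across, z 34 to 40; plain round handle to grip, 20 mm across, z 40 to 74. Fully home with the press shut, its collar rests on the top half's lug and its tip is 16 mm above the counter.
- stand: Wooden block 64 x 64 x 42 mm fixed to the counter, with the hole in its top in which the pin stands (collar on the block, 34 mm of shank inside). Origin: centre of its underside. It and the press may change sides.
- tumbler: Bystander: glass tumbler 68 mm across, 95 mm high, beyond the stand. Origin: centre of its underside.
- mug: Bystander: white mug 76 mm across, 85 mm high. Origin: centre of its underside.
- bowl: Bystander: bowl 100 mm across, 50 mm high. Origin: centre of its underside.
- cup: Bystander: brown cup 72 mm across, 75 mm high. Origin: centre of its underside.
- spoon: Bystander: steel spoon 150 mm long, lying. Origin: centre of its underside.
- jar: Bystander: glass jar 72 mm across, 110 mm high. Origin: centre of its underside.
Things that resemble listed ones, but are neither listed nor needed, are in the scene too. Leave any purple look-alike of the pin alone. Of the things that look like the press, the larger one is meant.

How it is judged:
On the way, in this order (a step that is already met when the one before it is completed fails the run):
1. the top half is pressed fully shut (value of joint press_top below 0.015 rad), for 0.1 s.
2. the pin is through the top lug and has entered the lower lug (horizontal distance between pin and lower_hole below 0.004 m and z of pin in the frame of press below 0.03 m and angle between pin's own z axis and vertical below 0.1 rad), for 0.1 s.
At the end, for the whole second after the job is handed in: Top half fully shut (joint under 0.015 rad), pin upright (within 0.1 rad) through both holes (within 4 mm of the lower hole's centre) and fully home (tip under 20 mm above the counter; 16 when home), fingers on the pin (over 2 N), holding it shut against the springs (value of joint press_top below 0.015 rad and horizontal distance between pin and lower_hole below 0.004 m and z of pin in the frame of press below 0.02 m and angle between pin's own z axis and vertical below 0.1 rad and contact force between the fingers and pin above 2 N); the arm keeps its last pose, push and grip.
It fails at once if a bystander is shoved more than 30 mm or tipped over (distance of any of tumbler, mug, bowl, cup, spoon, jar from where it was at the start of the episode above 0.03 m or angle between any of tumbler, mug, bowl, cup, jar's own z axis and vertical above 0.5 rad).
It also fails if it takes over 58 s, if anything falls off the work surface, if the arm or the gripper's body presses on something with over 40 N, if the wrist force passes 120 N, or if a joint passes its speed limit or range.

### The arm

A 6-joint arm with a two-finger parallel gripper is mounted at the origin on the work surface. World frame = base frame: x ahead of the robot, y to its left, z up, the work surface at z = 0. Lengths are in m, angles in rad, forces in N, time in s.
With the tool pointing down it reaches from about 0.375 to 0.9 m from the base axis. Payload 3.1 kg.
Tool frame: the origin (TCP) lies on the centre line of the jaws, within the pads' length; the fingertips stand 25 mm ahead of it and the grasp point (between the pads) lies 6 mm ahead of it (robot.nose_length is the y of the fingertips in the tool frame, in m); y points along the fingers, z is the direction in which the jaws open and shut, and the axes are right-handed (so a half turn about y gives the same grasp; the last joint's range is limited). The gripper opens to 87 mm and grips with 3 to 60 N. Pads are 19 mm wide; open, the fingers measure 117 mm over their backs; the gripper's body (75 mm by 190 mm) begins 51 mm behind the grasp point.
Start: joints at [1.083, 0.527, 1.433, -0, 1.181, -0.178], TCP at [0.19, 0.595, 0.248] pointing down, gripper open.
Joint ranges: [-3.08, 3.08], [-0.75, 2.2], [0.22, 2.44], [-1.43, 4.57], [0, 2.65], [-2.85, 2.85]. Speed limits (rad/s): [2.79, 2.79, 3.14, 3.14, 3.14, 3.14].

### API

Orientations are given as a unit quaternion [x, y, z, w].
In Python, from rig import robot, eyes, ticket gives the robot as it stands.
- The arm moves only by the tool play_rows, never from a script. Its argument "series" is a list of rows, each a list of 7 numbers: the opening, from 0 (shut) to 1 (fully open), then the shift along the tool's x, y, z scaled (see below), then the turn, a rotation vector about the tool's x, y, z scaled (see below). In form: [[claw, dx, dy, dz, ax, ay, az], ...]. A call has 1 to 12 rows; each row shifts and turns the commanded pose from where the row before left it, along the tool's axes as they then stand; what a row does not reach is not made up. The controller multiplies each number of a shift by 100 mm and each number of a turn by 180 degrees. A row lasts 1/12 s, in which the tool goes at most 41.7 mm and 7.16 degrees, less where a joint would pass 70% of its speed; a pose out of reach is approached as far as the arm can. A call with a number of a shift or a turn outside -1 to 1 is refused whole. A call with a gripper value outside its range is refused whole. The fingers move at their own pace and stop on an object; "grip_force" is the grip in N (left out, the last holds). Time passes only in rows, so rows that do not move let the fingers close. It gives the time, the measured TCP pose, the force and the opening at its end, in the units of the state.
- robot.get_obs(): the state, without advancing time (a new reading comes with each control period).
- eyes.camera(name): name is "scene" or "top" or "wrist"; returns the picture (420x560x3 uint8, red, green, blue); there is no depth.
- eyes.camera_params(name): a dict with "K" (3x3 intrinsics, pixels), "rvec" (rotation vector, rad) and "tvec" (3), from world to camera coordinates, as OpenCV has them. Camera axes: x right, y down, z forward; pixel columns grow to the right and rows downward; lengths in m; the calibration is good to about 2 mm. A picture is of the moment at which its call begins: read the wrist's pose just before it. camera_params takes no time and is no camera call; for the wrist camera it gives the pose at the moment of the call.
- ticket.hand_in(): hands the job in, once; it reports no verdict.
The state is a dict: "time": time; "q": joint angles; "joint_velocities": joint speeds; "joint_torque": joint torques, N m; "position": TCP position; "tool_rot": TCP orientation; "ft_force": force on the tool from outside, world axes, zero at the start; "moment": the same for the moment, N m; "grip_width": finger opening in m.
Only numpy, scipy, OpenCV 4.12 (cv2) and the standard library are available. Lean on these libraries where they do the work, as an engineer would, in place of code of your own. Each camera call takes 0.05 s, during which the arm holds its last target.

## Working session

There is one attempt and no reset: what is moved stays moved. The work goes in short steps, Python scripts to look and compute and a tool call to move; the robot and the scene stay as the last step left them, time stands still between calls to the robot, and variables do not carry over. Pictures are saved under pics/ and viewed, and the job is handed in when it is done.

Besides the shell and the picture viewer there is one more tool, called after "Emit:" in YAML: its name, and indented under it one key for each argument. play_rows: Moves the arm, as the interface text tells. Its arguments: {"type":"object","properties":{"series":{"type":"array","items":{"type":"array","items":{"type":"number"}}},"grip_force":{"type":"number"}},"required":["series"]}

```bash
ls; mkdir -p pics; python3 - <<'E'
from rig import robot, eyes, ticket
import cv2
o=robot.get_obs(); print(o, robot.nose_length)
for n in ["scene","top","wrist"]:
    p=eyes.camera_params(n); print(n,p)
    im=eyes.camera(n); cv2.imwrite(f"pics/{n}0.png",im[:,:,::-1])
E
```

```text
pics
{'time': 0.0, 'q': array([ 1.08348776e+00,  5.28453203e-01,  1.43391158e+00, -1.32709584e-05,
        1.18141473e+00, -1.78496484e-01]), 'joint_velocities': array([-2.21046372e-04,  1.62921475e-04,  1.66683908e-03,  3.61006903e-05,
       -4.18442788e-04,  4.60710370e-04]), 'joint_torque': array([-5.08240137e-04, -4.40038919e+01, -1.76590616e+01,  6.30507711e-02,
        5.83431136e-02, -1.88782205e-04]), 'position': array([0.18959902, 0.59482303, 0.24657661]), 'tool_rot': array([ 0.69942637, -0.10899497,  0.10849785, -0.69796209]), 'ft_force': array([ 0.78517682,  0.44943881, -0.78672798]), 'moment': array([-0.03350858,  0.00329137, -0.069715  ]), 'grip_width': 0.08716618963191372} 0.025
scene {'K': array([[450.66676527,   0.        , 274.10388288],
       [  0.        , 450.66676527, 206.61239796],
       [  0.        ,   0.        ,   1.        ]]), 'rvec': array([ 1.70522397,  1.52134937, -0.80594457]), 'tvec': array([-0.06185944, -0.26078947,  1.64412368])}
top {'K': array([[472.41853496,   0.        , 278.38327505],
       [  0.        , 472.41853496, 204.39079759],
       [  0.        ,   0.        ,   1.        ]]), 'rvec': array([ 2.17302636, -2.14729953,  0.12978228]), 'tvec': array([-0.02294755,  0.55967784,  1.34177633])}
wrist {'K': array([[318.19293907,   0.        , 283.02801031],
       [  0.        , 318.19293907, 212.60743428],
       [  0.        ,   0.        ,   1.        ]]), 'rvec': array([-2.36583463, -1.72853016, -0.21634819]), 'tvec': array([-0.62398813, -0.03019988,  0.38891866])}
```

View pics/scene0.png

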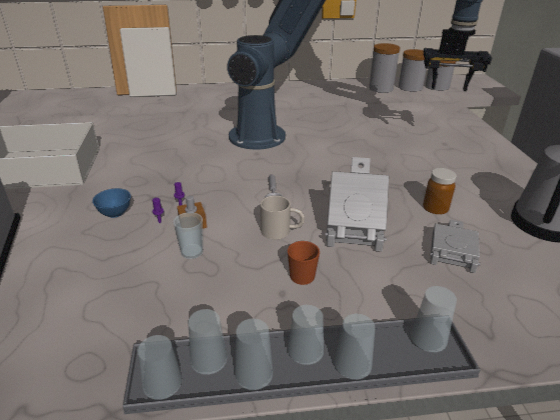

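View pics/top0.png

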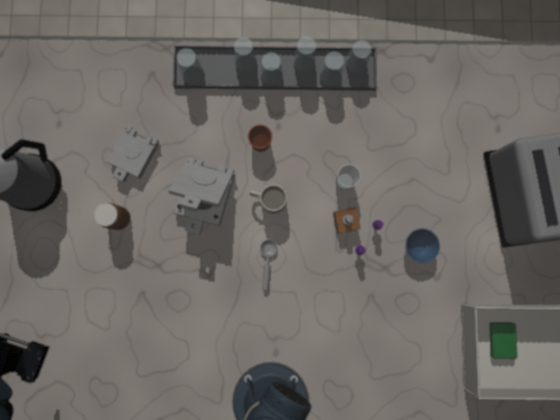

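View pics/wrist0.png

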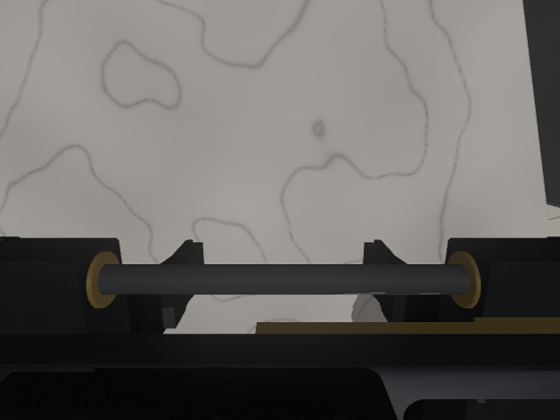

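The scene has two presses: the large one at top (203,192), scene (358,210), and a small look-alike at top (133,155), scene (455,243). The pin candidates are the steel pin in the wooden stand at top (348,220), scene (190,208), and purple look-alikes at top (378,225) and (360,250). I choose the large press and the steel pin, and will check both in close crops.

```bash
python3 - <<'E'
import cv2,numpy as np
t=cv2.imread("pics/top0.png"); s=cv2.imread("pics/scene0.png")
def g(im): return np.clip(255*(im/255.)**0.6,0,255).astype(np.uint8)
def crop(im,x0,y0,x1,y1,k): return cv2.resize(g(im[y0:y1,x0:x1]),None,fx=k,fy=k,interpolation=cv2.INTER_CUBIC)
a=crop(t,160,145,260,245,6)
cv2.imwrite("pics/c_press_top.png",a)
cv2.imwrite("pics/c_stand_top.png",crop(t,320,155,400,265,5))
cv2.imwrite("pics/c_press_scene.png",crop(s,310,145,410,255,5))
cv2.imwrite("pics/c_stand_scene.png",crop(s,140,170,240,260,6))
E
```

```text
(no output)
```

View pics/c_press_top.png

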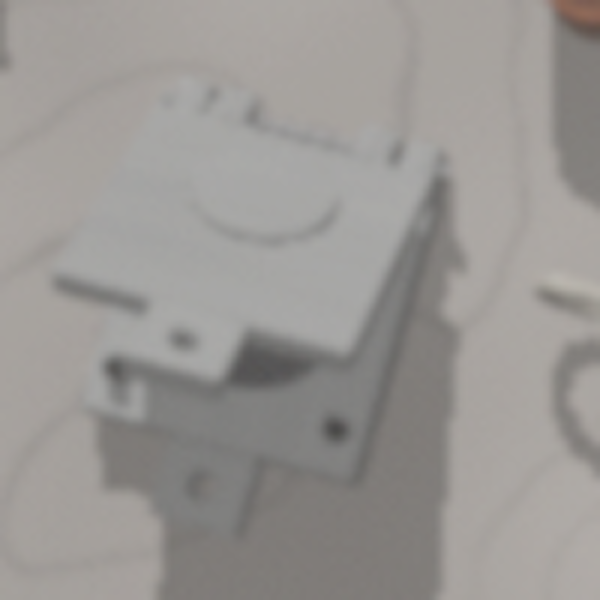

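View pics/c_stand_top.png

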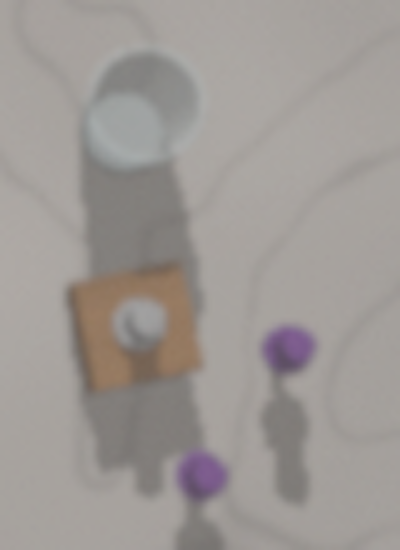

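View pics/c_press_scene.png

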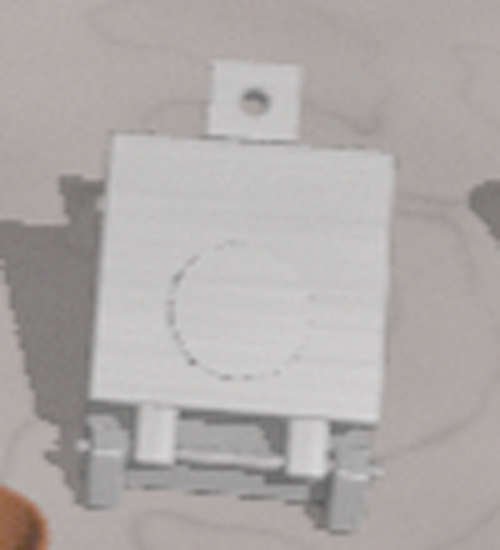

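View pics/c_stand_scene.png

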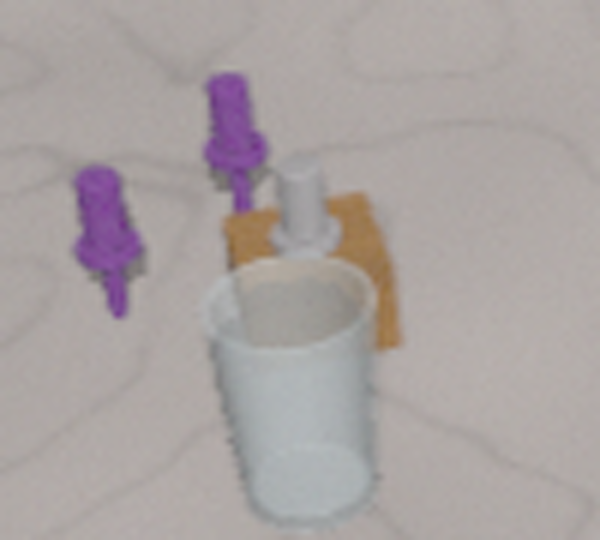

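The crops confirm both choices: the grey steel pin stands in the brown block, and the large press is open with its holed lug towards the robot. Next I fit the press pose and pin position from both cameras.

```bash
cat > h.py <<'E'
import numpy as np, cv2
from scipy.optimize import least_squares
from scipy.spatial.transform import Rotation as R
def proj(p,X): return cv2.projectPoints(np.atleast_2d(np.asarray(X,float)),p['rvec'],p['tvec'],p['K'],None)[0][:,0]
def base(P,X):
    x,y,yaw,th=P; X=np.atleast_2d(np.asarray(X,float))
    return X@R.from_euler('z',yaw).as_matrix().T+[x,y,0]
def topp(P,X): # X=(r from hinge, y, h above underside)
    th=P[3]; X=np.atleast_2d(np.asarray(X,float)); r,y,h=X.T
    px=.088-(r*np.cos(th)-h*np.sin(th)) 
    pz=.036+r*np.sin(th)+h*np.cos(th)
    px=.088-r*np.cos(th)+h*np.sin(th)
    return base(P,np.c_[px,y,pz])
def ray(p,uv):
    Rm=cv2.Rodrigues(p['rvec'])[0]; c=-Rm.T@p['tvec']; d=Rm.T@np.linalg.inv(p['K'])@[uv[0],uv[1],1]; return c,d/np.linalg.norm(d)
def atz(p,uv,z):
    c,d=ray(p,uv); return c+d*(z-c[2])/d[2]
def tri(obs):
    A=np.zeros((3,3));b=np.zeros(3)
    for p,uv in obs:
        c,d=ray(p,uv);M=np.eye(3)-np.outer(d,d);A+=M;b+=M@c
    return np.linalg.solve(A,b)
E
python3 - <<'E'
from h import *
from rig import eyes
T=eyes.camera_params("top");S=eyes.camera_params("scene")
ct=lambda u,v:(160+u/6-.4,145+v/6-.4)
cs=lambda u,v:(310+u/5-.4,145+v/5-.4)
L=[]
add=lambda cam,kind,X,uv:L.append((cam,kind,X,uv))
add(T,base,(-.07,-.07,.034),ct(357,480))
add(T,topp,(.158,-.07,.014),ct(350,350)); add(T,topp,(.158,.07,.014),ct(55,272))
add(T,topp,(.178,0,.014),ct(183,338)); add(T,base,(-.09,0,.034),ct(200,485))
add(S,topp,(.178,0,.014),cs(255,101)); add(S,topp,(.198,-.022,.014),cs(213,63));add(S,topp,(.198,.022,.014),cs(302,68))
add(S,topp,(.158,-.07,.014),cs(112,135));add(S,topp,(.158,.07,.014),cs(393,155))
add(S,topp,(.07,0,.017),cs(240,310))
def f(P): return np.concatenate([proj(c,k(P,X))[0]-uv for c,k,X,uv in L])
r=least_squares(f,[.6,.2,0,.7],loss='soft_l1'); print(r.x); print(f(r.x).reshape(-1,2).round(1))
P=r.x; np.save('P.npy',P)
print("lower",base(P,(-.09,0,.034)),"tophole",topp(P,(.178,0,.014)),"push",topp(P,(.14,0,.014)))
# overlay
for n,c in (("top",T),("scene",S)):
    im=cv2.imread(f"pics/{n}0.png"); im=cv2.resize(im,None,fx=4,fy=4)
    def poly(pts,col): cv2.polylines(im,[np.int32((proj(c,pts)+.5)*4)],True,col,1)
    poly(base(P,[(-.07,-.07,.034),(-.07,.07,.034),(.08,.07,.034),(.08,-.07,.034)]),(0,255,0))
    poly(base(P,[(-.11,-.022,.034),(-.11,.022,.034),(-.07,.022,.034),(-.07,-.022,.034)]),(0,255,0))
    a=np.linspace(0,6.28,40)
    for k,z,col in((base,.034,(0,255,255)),):
        poly(base(P,np.c_[-.09+.00625*np.cos(a),.00625*np.sin(a),0*a+.034]),col)
    poly(topp(P,np.c_[.178+.00625*np.cos(a),.00625*np.sin(a),0*a+.014]),(0,0,255))
    poly(topp(P,np.c_[.07+.034*np.cos(a),.034*np.sin(a),0*a+.017]),(0,0,255))
    poly(topp(P,[(0,-.07,.014),(.158,-.07,.014),(.158,-.022,.014),(.198,-.022,.014),(.198,.022,.014),(.158,.022,.014),(.158,.07,.014),(0,.07,.014)]),(0,0,255))
    u,v=(proj(c,topp(P,(.1,0,0)))[0]*4).astype(int); cv2.imwrite(f"pics/ov_{n}.png",im[v-240:v+240,u-260:u+260])
# pin
kt=lambda u,v:(320+u/5-.4,155+v/5-.4); ks=lambda u,v:(140+u/6-.4,170+v/6-.4)
print("pin collar c top",atz(T,kt(138,324),.045), "handle top",atz(T,kt(147,318),.082))
print("stand block top",atz(T,kt(136,327),.042))
print("pintop tri",tri([(T,kt(147,318)),(S,ks(302,162))]), "scene handle top", atz(S,ks(302,162),.082),"collar",atz(S,ks(306,240),.045))
for nm,uv in dict(mug=(273,197),bowl=(423,246),cup=(260,138),tumbler=(347,177),jar=(106,215),purA=(378,225),purB=(360,250),spoon=(268,248)).items():
    print(nm,atz(T,uv,.07 if nm not in('spoon','bowl') else .03).round(3))
E
```

```text
[ 0.58646015  0.20491155 -0.26347281  0.70715023]
[[-0.3 -0.6]
 [ 0.5  0.8]
 [-0.5 -0.4]
 [ 0.7  0.5]
 [ 0.7 -1.4]
 [ 0.   0.3]
 [ 0.1 -0.2]
 [ 0.1  0. ]
 [-0.3 -1.1]
 [ 0.7 -0.8]
 [ 0.3 -0.3]]
lower [[0.49956593 0.22835071 0.034     ]] tophole [[0.54955604 0.2148662  0.16228428]] push [[0.57744737 0.20734269 0.13759682]]
pin collar c top [ 0.51742692 -0.21469922  0.045     ] handle top [ 0.51754404 -0.21433334  0.082     ]
stand block top [ 0.51594656 -0.21397634  0.042     ]
pintop tri [ 0.5177919  -0.21471963  0.07930583] scene handle top [ 0.52206505 -0.21426755  0.082     ] collar [ 0.52642249 -0.2161083   0.045     ]
mug [ 0.576 -0.001  0.07 ]
bowl [ 0.444 -0.435  0.03 ]
cup [0.748 0.039 0.07 ]
tumbler [ 0.637 -0.211  0.07 ]
jar [0.52 0.47 0.07]
purA [ 0.5   -0.298  0.07 ]
purB [ 0.43  -0.246  0.07 ]
spoon [0.433 0.012 0.03 ]
```

View pics/ov_top.png

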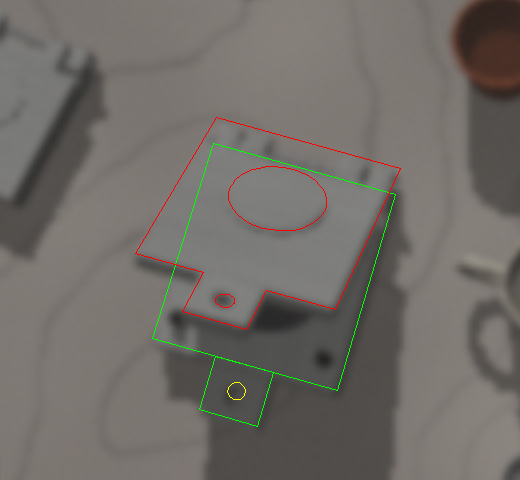

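View pics/ov_scene.png

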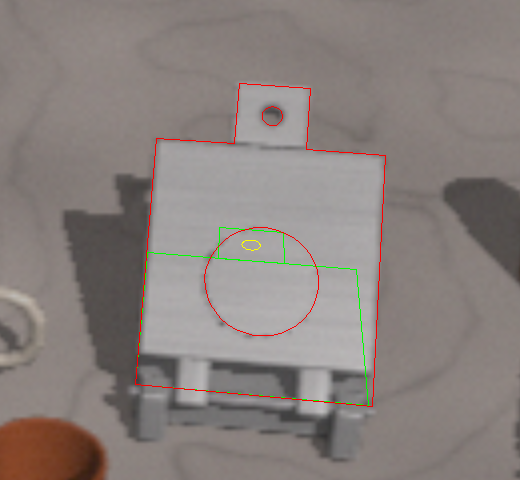

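```bash
cat >> h.py <<'E'
def delta(o,pos,Rt=None,yaw=None):
    """shift in tool axes (units of 100mm) & turn (units 180deg) to go to TCP pos, tool down with jaw axis z at world angle yaw"""
    R0=R.from_quat(o['tool_rot'])
    out=(R0.inv().apply(np.asarray(pos)-o['position'])/.1).round(3)
    if yaw is not None:
        z=np.array([np.cos(yaw),np.sin(yaw),0]);y=np.array([0,0,-1.]);x=np.cross(y,z)
        best=None
        for s in (1,-1):
            Rt=R.from_matrix(np.c_[s*x,y,s*z]); rv=(R0.inv()*Rt).as_rotvec()/np.pi
            if best is None or np.linalg.norm(rv)<np.linalg.norm(best): best=rv
        return out,best.round(4)
    return out
E
python3 - <<'E'
from h import *
from rig import robot
o=robot.get_obs(); P=np.load('P.npy'); print(R.from_quat(o['tool_rot']).as_matrix().round(3))
t=topp(P,(.14,0,.014))[0]; print(t)
yaw=P[2]+np.pi/2
print(delta(o,t+[0,0,.025+.045],yaw=yaw))
prev=None
for th in (.7,.55,.4,.3,.2,.1,.05,0):
    Q=P.copy();Q[3]=th; q=topp(Q,(.14,0,.014))[0]; print(th,q.round(4)+[0,0,.025])
E
```

```text
[[ 0.953 -0.001  0.304]
 [-0.304 -0.001  0.953]
 [-0.    -1.    -0.002]]
[0.57744737 0.20734269 0.13759682]
(array([ 4.873,  0.394, -2.514]), array([ 0.0005, -0.0144, -0.0001]))
0.7 [0.5767 0.2075 0.1619]
0.55 [0.5633 0.2112 0.1461]
0.4 [0.5522 0.2142 0.1284]
0.3 [0.5463 0.2157 0.1157]
0.2 [0.5416 0.217  0.1025]
0.1 [0.5383 0.2179 0.0889]
0.05 [0.5371 0.2182 0.082 ]
0 [0.5363 0.2185 0.075 ]
```

Emit:
play_rows:
  series:
    - [0,0.325,0,-0.168,0,0,0]
    - [0,0.325,0,-0.168,0,0,0]
    - [0,0.325,0,-0.168,0,0,0]
    - [0,0.325,0,-0.168,0,0,0]
    - [0,0.325,0,-0.168,0,0,0]
    - [0,0.325,0,-0.168,0,0,0]
    - [0,0.325,0,-0.168,0,0,0]
    - [0,0.325,0,-0.168,0,0,0]
    - [0,0.325,0,-0.168,0,0,0]
    - [0,0.325,0,-0.168,0,0,0]
    - [0,0.325,0,-0.168,0,0,0]
    - [0,0.325,0,-0.168,0,0,0]
  grip_force: 20

```text
time: 1.15
position: [0.501, 0.2833, 0.2474]
tool_rot: [0.699, -0.109, 0.109, -0.699]
ft_force: [0.9, 0.1, -0.1]
grip_width: 0.0151
```

Emit:
play_rows:
  series:
    - [0,0.325,0,-0.168,0,0,0]
    - [0,0.325,0,-0.168,0,0,0]
    - [0,0.325,0,-0.168,0,0,0]
    - [0,0,0.2,0,0,-0.0144,0]
    - [0,0,0.2,0,0,0,0]
    - [0,0,0,0,0,0,0]

```text
time: 1.65
position: [0.5755, 0.2057, 0.2034]
tool_rot: [0.702, -0.097, 0.091, -0.7]
ft_force: [-0.5, 0.8, 0.3]
grip_width: 0.0002
```

```bash
python3 - <<'E'
from h import *
from rig import robot,eyes
o=robot.get_obs(); P=np.load('P.npy'); print(o['time'],o['position'],o['grip_width'],o['ft_force'])
print(R.from_quat(o['tool_rot']).as_matrix().round(3))
print(delta(o,topp(P,(.14,0,.014))[0]+[0,0,.025],yaw=P[2]+np.pi/2))
E
```

```text
1.65 [0.57549303 0.20569068 0.20341748] 0.00024915110627417054 [-0.4946445   0.78303693  0.25353465]
[[ 0.965 -0.009  0.262]
 [-0.262 -0.001  0.965]
 [-0.008 -1.    -0.004]]
(array([0.018, 0.408, 0.023]), array([ 0.0011, -0.0006, -0.0026]))
```

Emit:
play_rows:
  series:
    - [0,0.01,0.2,0.02,0,0,0]
    - [0,0.01,0.2,0,0,0,0]
    - [0,-0.07,0.08,0,0,0,0]
    - [0,-0.07,0.08,0,0,0,0]
    - [0,-0.06,0.09,0,0,0,0]
    - [0,-0.06,0.09,0,0,0,0]
    - [0,-0.06,0.13,0,0,0,0]
    - [0,-0.05,0.13,0,0,0,0]
    - [0,-0.03,0.13,0,0,0,0]
    - [0,0,0,0,0,0,0]

```text
time: 2.48
position: [0.5391, 0.2194, 0.093]
tool_rot: [0.702, -0.094, 0.091, -0.7]
ft_force: [-1.1, 0.4, -0.1]
grip_width: 0.0009
```

```bash
python3 - <<'E'
from h import *
from rig import robot,eyes
o=robot.get_obs(); P=np.load('P.npy'); print(o['time'],o['position'],o['grip_width'],o['ft_force'])
Q=P.copy();Q[3]=0
print(delta(o,topp(Q,(.14,0,.014))[0]+[0,0,.025],yaw=P[2]+np.pi/2))
im=eyes.camera("scene"); cv2.imwrite("pics/scene1.png",cv2.resize(im[100:300,260:460,::-1],None,fx=3,fy=3))
E
```

```text
2.4833 [0.53910744 0.21937623 0.09300997] 0.0008705746735998553 [-1.11395817  0.35982174 -0.12118609]
(array([-0.024,  0.18 , -0.016]), array([ 0.0007,  0.0003, -0.0015]))
```

View pics/scene1.png

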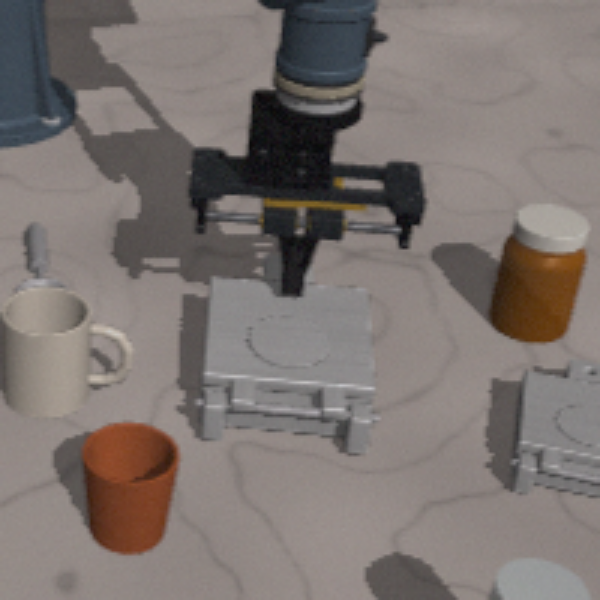

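The fingertips have swung the plate nearly shut (their tip is at about (292,293) in this crop) and the force is about 0. I continue down in small steps.

Emit:
play_rows:
  series:
    - [0,-0.01,0.05,-0.01,0,0,0]
    - [0,-0.01,0.05,0,0,0,0]
    - [0,0,0.05,0,0,0,0]
    - [0,0,0,0,0,0,0]

```text
time: 2.87
position: [0.5399, 0.219, 0.0797]
tool_rot: [-0.701, 0.093, -0.093, 0.701]
ft_force: [0.3, 1.9, 2.4]
grip_width: 0.0007
```

Emit:
play_rows:
  series:
    - [0,0,0.03,0,0,0,0]
    - [0,0,0.02,0,0,0,0]
    - [0,0,0,0,0,0,0]

```text
time: 3.12
position: [0.5395, 0.2191, 0.0755]
tool_rot: [-0.701, 0.093, -0.093, 0.701]
ft_force: [-1.2, 1.9, 6.6]
grip_width: 0.0002
```

Emit:
play_rows:
  series:
    - [0,0,0.03,0,0,0,0]
    - [0,0,0,0,0,0,0]
    - [0,0,0,0,0,0,0]

```text
time: 3.37
position: [0.5395, 0.2191, 0.0752]
tool_rot: [-0.701, 0.093, -0.093, 0.701]
ft_force: [-6.0, -0.5, 23.5]
grip_width: 0.0005
```

Emit:
play_rows:
  series:
    - [0,0,0.03,0,0,0,0]
    - [0,0,0,0,0,0,0]
    - [0,0,0,0,0,0,0]

```text
time: 3.62
position: [0.5395, 0.2191, 0.075]
tool_rot: [-0.701, 0.092, -0.093, 0.701]
ft_force: [-10.1, 0.0, 41.8]
grip_width: 0.0008
```

The press is shut: TCP z is 0.075 (tip at 50 mm) and the hard stop pushes back with 42 N. I now release and look at the lug with the wrist camera.

Emit:
play_rows:
  series:
    - [0,0,-0.1,0,0,0,0]
    - [0,-0.2,-0.35,0,0,0,0]
    - [0,-0.3,-0.25,0,0,0,0]
    - [0.5,-0.3,-0.25,0,0,0,0]
    - [0.5,-0.2,-0.25,0,0,0,0]
    - [0.5,0,0,0,0,0,0]
    - [0.5,0,0,0,0,0,0]

```text
time: 4.2
position: [0.4431, 0.2451, 0.1899]
tool_rot: [-0.701, 0.091, -0.094, 0.701]
ft_force: [0.4, 0.4, -0.5]
grip_width: 0.0192
```

```bash
python3 - <<'E'
from h import *
from rig import robot,eyes
o=robot.get_obs(); P=np.load('P.npy'); print(o['time'],o['position'],o['grip_width'],o['ft_force'])
w=eyes.camera_params("wrist"); im=eyes.camera("wrist"); cv2.imwrite("pics/w2.png",im[:,:,::-1]); np.savez("w2.npz",**w)
for n in("scene","top"): cv2.imwrite(f"pics/{n}2.png",eyes.camera(n)[:,:,::-1])
Rm=cv2.Rodrigues(w['rvec'])[0]; c=-Rm.T@w['tvec']; R0=R.from_quat(o['tool_rot'])
print("cam in tool",R0.inv().apply(c-o['position']), (R0.inv().as_matrix()@Rm.T).round(3))
P[3]=.055
print(proj(w,topp(P,(.178,0,.014))),proj(w,base(P,(-.09,0,.034))))
E
```

```text
4.2 [0.44306591 0.24505228 0.18994525] 0.019161352910962718 [ 0.35865059  0.42563151 -0.51378226]
cam in tool [-6.71895581e-02 -1.36545780e-01 -6.41769582e-05] [[ 0.     0.969  0.249]
 [-0.    -0.249  0.969]
 [ 1.    -0.     0.   ]]
[[281.1714805 274.305005 ]] [[281.26931162 261.88229549]]
```

View pics/w2.png

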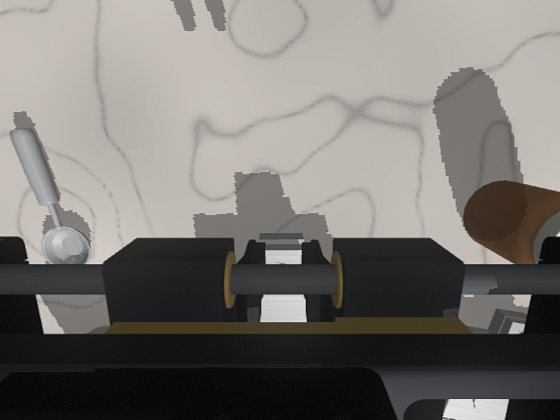

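Emit:
play_rows:
  series:
    - [0.5,0.35,0,0,0,0,0]
    - [0.5,0.4,0,0,0,0,0]
    - [0.5,0.4,0,0,0,0,0]
    - [0.5,0.3,0,0,0,0,0]
    - [0.5,0,0,0,0,0,0]
    - [0.5,0,0,0,0,0,0]

```text
time: 4.85
position: [0.5848, 0.2052, 0.1863]
tool_rot: [0.701, -0.095, 0.093, -0.701]
ft_force: [-1.4, 0.1, -0.2]
grip_width: 0.0434
```

```bash
python3 - <<'E'
from h import *
from rig import robot,eyes
o=robot.get_obs(); P=np.load('P.npy'); print(o['time'],o['position'],o['grip_width'],o['ft_force'])
w=eyes.camera_params("wrist"); im=eyes.camera("wrist"); cv2.imwrite("pics/w3.png",im[:,:,::-1]); np.savez("w3.npz",**w)
P[3]=.055
u=proj(w,topp(P,(.178,0,.014)))[0];print(u)
x,y=int(u[0])-70,int(u[1])-60
print(x,y); y=max(y,0)
cv2.imwrite("pics/w3c.png",cv2.resize(im[y:y+120,x:x+140,::-1],None,fx=5,fy=5,interpolation=cv2.INTER_CUBIC))
E
```

```text
4.85 [0.58477183 0.20518943 0.18626207] 0.043429589614673796 [-1.37635344  0.05382822 -0.22516245]
[282.96414431 104.71188204]
212 44
```

View pics/w3.png

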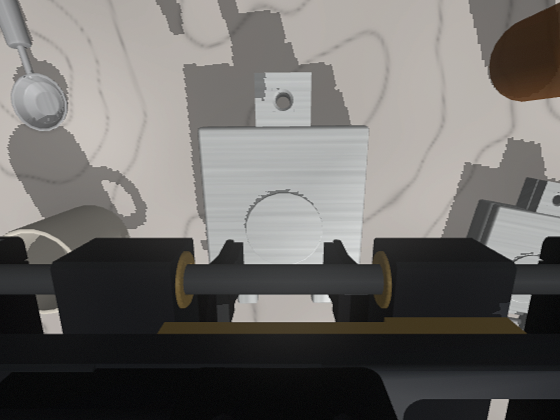

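View pics/w3c.png

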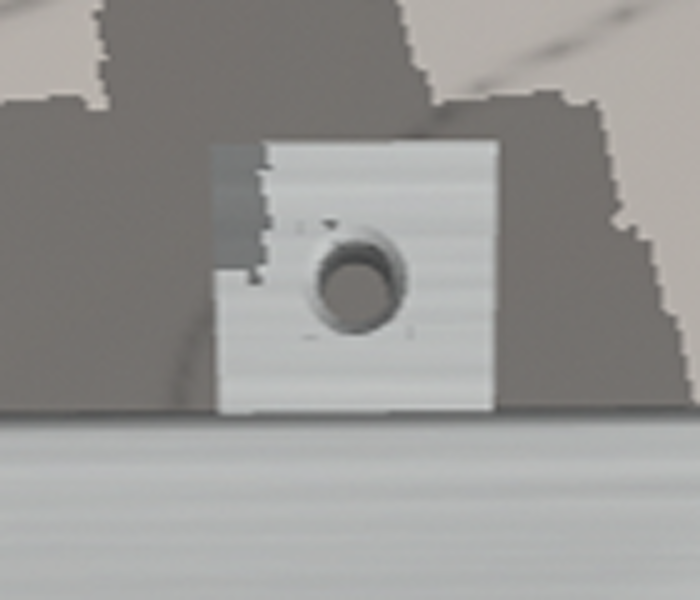

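```bash
python3 - <<'E'
from h import *
from rig import robot,eyes
o=robot.get_obs(); P=np.load('P.npy'); print(o['time'],o['position'],np.abs(o['joint_velocities']).max())
w=eyes.camera_params("wrist"); im=eyes.camera("wrist"); cv2.imwrite("pics/w4.png",im[:,:,::-1]); np.savez("w4.npz",**w)
cv2.imwrite("pics/w4c.png",cv2.resize(im[44:164,190:380,::-1],None,fx=4,fy=4,interpolation=cv2.INTER_CUBIC))
P[3]=.055
for k,X in((topp,(.178,0,.014)),(topp,(.198,-.022,.014)),(topp,(.198,.022,.014)),(topp,(.158,-.07,.014)),(topp,(.158,.07,.014)),(base,(-.09,0,.034))): print(X,proj(w,k(P,X))[0])
s=eyes.camera("scene");cv2.imwrite("pics/s4c.png",cv2.resize(s[140:260,300:420,::-1],None,fx=5,fy=5,interpolation=cv2.INTER_CUBIC))
s=eyes.camera("top");cv2.imwrite("pics/t4c.png",cv2.resize(s[145:245,160:260,::-1],None,fx=6,fy=6,interpolation=cv2.INTER_CUBIC))
E
```

```text
4.9 [0.58280368 0.20577243 0.18631212] 0.04215240387339343
(0.178, 0, 0.014) [283.15929279 107.83948094]
(0.198, -0.022, 0.014) [254.50628285  80.54491396]
(0.198, 0.022, 0.014) [311.70599243  80.39440911]
(0.158, -0.07, 0.014) [196.48579021 134.13984303]
(0.158, 0.07, 0.014) [370.02536336 133.73414485]
(-0.09, 0, 0.034) [283.18124209 108.77621484]
```

View pics/w4c.png

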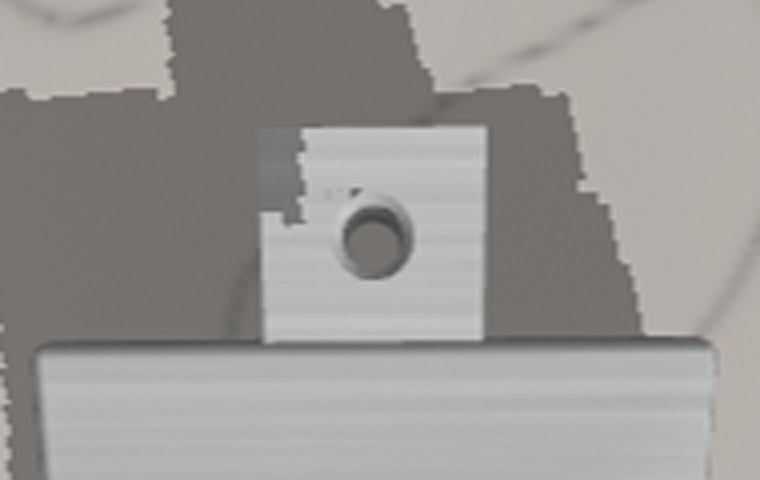

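View pics/s4c.png

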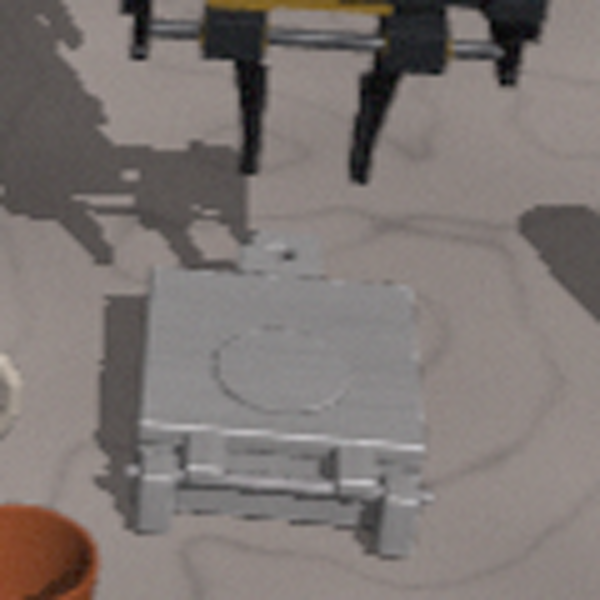

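View pics/t4c.png

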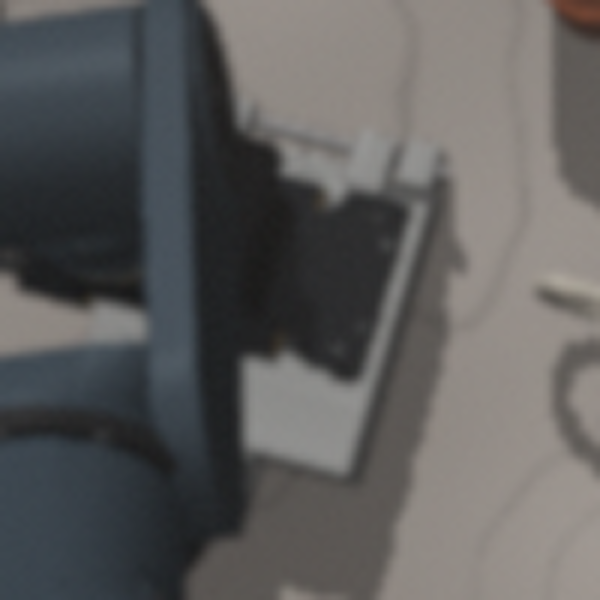

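The top hole is at wrist px (283,102.6), about 5 px (4 mm) nearer the robot than my first fit; the arm was still settling by about 2 mm. I'll resolve that later by viewing the held pin's tip and the hole in one wrist image. Next is the pin.

```bash
python3 - <<'E'
from h import *
from rig import robot,eyes
o=robot.get_obs(); print(o['time'],o['position'],o['q'].round(2),R.from_quat(o['tool_rot']).as_euler('xyz').round(3))
w=np.load("w4.npz")
for z in (.0595,): print("hole from w4",atz(w,(283.1,102.6),z))
w=np.load("w3.npz"); print("hole from w3",atz(w,(282.8,99.8),.0595))
P=np.load("P.npy");P[3]=.055;print(topp(P,(.178,0,.014)))
print(delta(o,(.5175,-.2145,.19),yaw=P[2]+np.pi/2))
E
```

```text
5.05 [0.58130576 0.20692531 0.18750128] [ 0.16  0.59  1.51  0.    1.05 -1.15] [-1.572  0.003 -0.263]
hole from w4 [0.49675611 0.22906903 0.0595    ]
hole from w3 [0.49698907 0.22892581 0.0595    ]
[[0.50056885 0.22808018 0.0597639 ]]
(array([ 0.48 , -0.021, -4.235]), array([ 0.0004,  0.0001, -0.0009]))
```

Emit:
play_rows:
  series:
    - [0.6,0.04,0,-0.3,0,0,0]
    - [0.6,0.04,0,-0.38,0,0,0]
    - [0.6,0.04,0,-0.38,0,0,0]
    - [0.6,0.04,0,-0.38,0,0,0]
    - [0.6,0.04,0,-0.38,0,0,0]
    - [0.6,0.04,0,-0.38,0,0,0]
    - [0.6,0.04,0,-0.38,0,0,0]
    - [0.6,0.04,0,-0.38,0,0,0]
    - [0.6,0.04,0,-0.38,0,0,0]
    - [0.6,0.04,0,-0.38,0,0,0]
    - [0.6,0.04,0,-0.3,0,0,0]
    - [0.6,0.04,0,-0.2,0,0,0]

```text
time: 6.05
position: [0.5181, -0.2152, 0.1888]
tool_rot: [0.701, -0.093, 0.093, -0.701]
ft_force: [0.1, 0.3, 1.1]
grip_width: 0.052
```

Emit:
play_rows:
  series:
    - [0.6,0,0,-0.01,0,0,0]
    - [0.6,0,0,0,0,0,0]
    - [0.6,0,0,0,0,0,0]
    - [0.6,0,0,0,0,0,0]
    - [0.6,0,0,0,0,0,0]
    - [0.6,0,0,0,0,0,0]

```text
time: 6.55
position: [0.5191, -0.2126, 0.1886]
tool_rot: [-0.701, 0.092, -0.092, 0.701]
ft_force: [0.6, 0.7, -0.2]
grip_width: 0.0521
```

```bash
python3 - <<'E'
from h import *
from rig import robot,eyes
o=robot.get_obs(); print(o['time'],o['position'],o['q'].round(2),np.abs(o['joint_velocities']).max(),o['grip_width'])
w=eyes.camera_params("wrist"); im=eyes.camera("wrist"); cv2.imwrite("pics/w5.png",im[:,:,::-1]); np.savez("w5.npz",**w)
print("pred pin top",proj(w,(.5175,-.2145,.082)),"TCP axis",proj(w,o['position']*[1,1,0]+[0,0,.082]))
P=np.load("P.npy"); print(delta(o,(.5175,-.2145,.077),yaw=P[2]+np.pi/2))
E
```

```text
6.55 [ 0.51907945 -0.2126117   0.18858185] [-0.59  0.52  1.65  0.    0.97 -1.9 ] 0.005856349631727734 0.05206750762624298
pred pin top [[280.19530914 217.12180247]] TCP axis [[283.01520857 218.38384096]]
(array([-0.01 ,  1.116, -0.023]), array([-0.0001,  0.0006, -0.0001]))
```

View pics/w5.png

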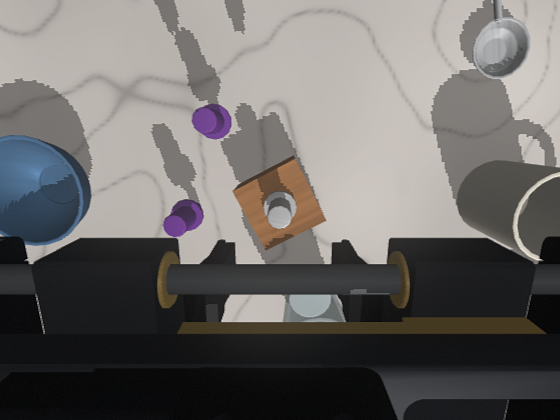

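The wrist view shows the steel pin's top at (280,217), as predicted, inside the brown stand. The purple ones at (212,121) and (184,217) are clear of the fingers. I descend and grasp.

Emit:
play_rows:
  series:
    - [0.6,-0.01,0.3,-0.023,0,0,0]
    - [0.6,0,0.3,0,0,0,0]
    - [0.6,0,0.25,0,0,0,0]
    - [0.6,0,0.17,0,0,0,0]
    - [0.6,0,0.09,0,0,0,0]
    - [0.6,0,0,0,0,0,0]
    - [0.6,0,0,0,0,0,0]
    - [0.6,0,0,0,0,0,0]
  grip_force: 40

```text
time: 7.27
position: [0.5183, -0.2164, 0.0786]
tool_rot: [0.701, -0.092, 0.094, -0.701]
ft_force: [0.3, -0.3, -0.2]
grip_width: 0.052
```

Emit:
play_rows:
  series:
    - [0,0,0,0,0,0,0]
    - [0,0,0,0,0,0,0]
    - [0,0,0,0,0,0,0]
    - [0,0,0,0,0,0,0]
    - [0,0,0,0,0,0,0]
    - [0,0,0,0,0,0,0]

```text
time: 7.77
position: [0.5175, -0.216, 0.0777]
tool_rot: [0.701, -0.093, 0.093, -0.701]
ft_force: [1.0, 3.5, 1.0]
grip_width: 0.0203
```

```bash
python3 - <<'E'
from h import *
from rig import robot,eyes
o=robot.get_obs(); print(o['time'],o['position'],o['q'].round(2),o['ft_force'],o['grip_width'])
w=eyes.camera_params("wrist"); im=eyes.camera("wrist"); cv2.imwrite("pics/w6.png",im[:,:,::-1])
P=np.load("P.npy"); print(delta(o,(.5175,-.2145,.077),yaw=P[2]+np.pi/2))
E
```

```text
7.7667 [ 0.51747064 -0.21598945  0.07774572] [-0.59  0.69  1.72  0.    0.73 -1.9 ] [1.03484231 3.49095049 0.99775101] 0.020256654189995005
(array([-0.004,  0.007,  0.014]), array([-0.    , -0.0001,  0.0001]))
```

View pics/w6.png

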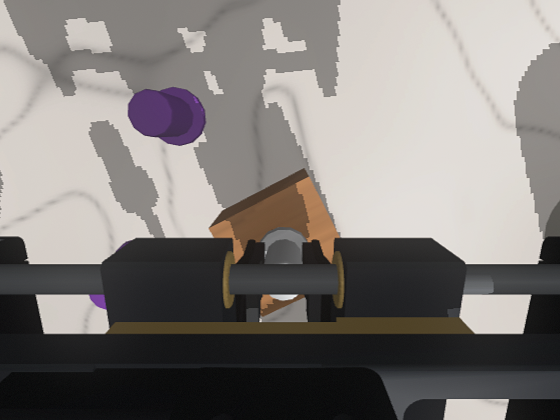

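The opening reads 20.3 mm, which is the handle's diameter, so the pin is held. I lift straight up and carry it over.

Emit:
play_rows:
  series:
    - [0,0,-0.1,0,0,0,0]
    - [0,0,-0.15,0,0,0,0]
    - [0,0,-0.25,0,0,0,0]
    - [0,0,-0.3,0,0,0,0]
    - [0,0,-0.3,0,0,0,0]
    - [0,0,-0.15,0,0,0,0]
    - [0,0,0,0,0,0,0]
    - [0,0,0,0,0,0,0]

```text
time: 8.48
position: [0.5175, -0.2161, 0.2034]
tool_rot: [0.701, -0.092, 0.093, -0.701]
ft_force: [0.3, 0.3, -1.8]
grip_width: 0.0188
```

```bash
python3 - <<'E'
from h import *
from rig import robot,eyes
o=robot.get_obs(); print(o['time'],o['position'],o['ft_force'],o['grip_width'])
w=eyes.camera_params("wrist"); im=eyes.camera("wrist"); cv2.imwrite("pics/w7.png",cv2.resize(im[180:260,220:340,::-1],None,fx=5,fy=5))
print(proj(w,o['position']-[0,0,.0697]))
P=np.load("P.npy"); print(delta(o,(.4985,.2285,.1997),yaw=P[2]+np.pi/2))
E
```

```text
8.4833 [ 0.51749777 -0.21605113  0.20339697] [ 0.2520259   0.28026474 -1.75871981] 0.01877711444206972
[[283.10890675 232.63072567]]
(array([-1.341,  0.032,  4.243]), array([ 0.0002, -0.    ,  0.0005]))
```

View pics/w7.png

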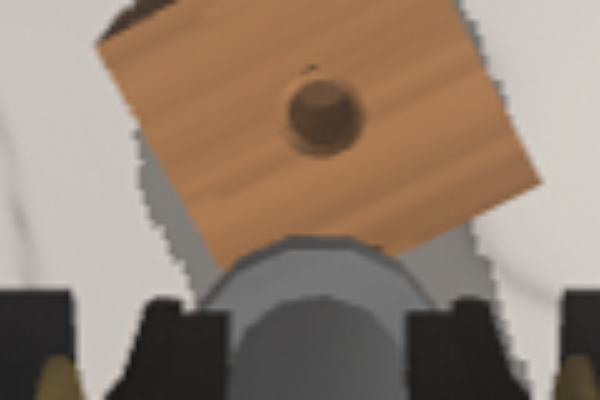

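```bash
python3 - <<'E'
from h import *
from rig import robot,eyes
o=robot.get_obs(); w=eyes.camera_params("wrist"); P=np.load("P.npy")
uv=(220+324.5/5-.4,180+118/5-.4)
a=atz(w,uv,.042); R0=R.from_quat(o['tool_rot'])
e=R0.inv().apply(a-o['position']); print(a,"in tool",e)
# hole via wrist with that correction (tool axes x,z)
for f,uv2 in(("w3",(282.8,99.8)),("w4",(283.1,102.6))):
    ww=np.load(f+".npz"); h=atz(ww,uv2,.0595); print(h, h-R0.apply([e[0],0,e[2]]))
s=eyes.camera("scene");cv2.imwrite("pics/s7.png",s[:,:,::-1])
E
```

```text
[ 0.51668713 -0.21400208  0.042     ] in tool [-0.00023145  0.16007849  0.0014171 ]
[0.49698907 0.22892581 0.0595    ] [0.49684332 0.22749736 0.05949911]
[0.49675611 0.22906903 0.0595    ] [0.49661036 0.22764058 0.05949911]
```

Emit:
play_rows:
  series:
    - [0,-0.11,0,0.25,0,0,0]
    - [0,-0.11,0,0.37,0,0,0]
    - [0,-0.11,0,0.38,0,0,0]
    - [0,-0.11,0,0.38,0,0,0]
    - [0,-0.11,0,0.38,0,0,0]
    - [0,-0.11,0,0.38,0,0,0]
    - [0,-0.12,0,0.38,0,0,0]
    - [0,-0.12,0,0.38,0,0,0]
    - [0,-0.12,0,0.38,0,0,0]
    - [0,-0.12,0,0.38,0,0,0]
    - [0,-0.11,0,0.33,0,0,0]
    - [0,-0.11,0,0.25,0,0,0]

```text
time: 9.58
position: [0.4953, 0.2314, 0.2006]
tool_rot: [0.701, -0.094, 0.091, -0.701]
ft_force: [0.7, 0.3, -1.5]
grip_width: 0.0189
```

Emit:
play_rows:
  series:
    - [0,0,0,0,0,0,0]
    - [0,0,0,0,0,0,0]
    - [0,0,0,0,0,0,0]
    - [0,0,0,0,0,0,0]
    - [0,0,0,0,0,0,0]
    - [0,0,0,0,0,0,0]
    - [0,0,0,0,0,0,0]

```text
time: 10.17
position: [0.4968, 0.2279, 0.2025]
tool_rot: [0.701, -0.094, 0.093, -0.701]
ft_force: [0.5, -0.8, -2.4]
grip_width: 0.0193
```

```bash
python3 - <<'E'
from h import *
from rig import robot,eyes
o=robot.get_obs(); print(o['time'],o['position'],o['ft_force'],o['grip_width'],np.abs(o['joint_velocities']).max(), o['q'].round(2))
w=eyes.camera_params("wrist"); im=eyes.camera("wrist"); cv2.imwrite("pics/w8.png",cv2.resize(im[160:260,220:340,::-1],None,fx=6,fy=6,interpolation=cv2.INTER_CUBIC)); np.savez("w8.npz",**w)
print(proj(w,[*o['position'][:2],.0595]),proj(w,[*o['position'][:2],.034]))
s=eyes.camera("scene");cv2.imwrite("pics/s8.png",cv2.resize(s[90:240,290:440,::-1],None,fx=4,fy=4,interpolation=cv2.INTER_CUBIC))
E
```

```text
10.1667 [0.49683595 0.22785474 0.20252763] [ 0.50751467 -0.8389531  -2.40299309] 0.019300139279273862 0.00750355760495843 [ 0.23  0.48  1.68 -0.    0.98 -1.08]
[[283.01878446 207.60718247]] [[283.01438414 201.53538218]]
```

View pics/w8.png

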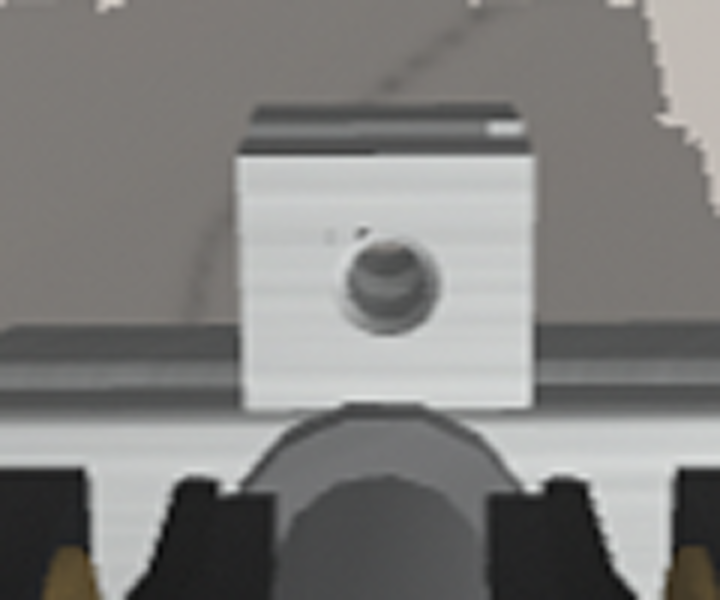

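View pics/s8.png

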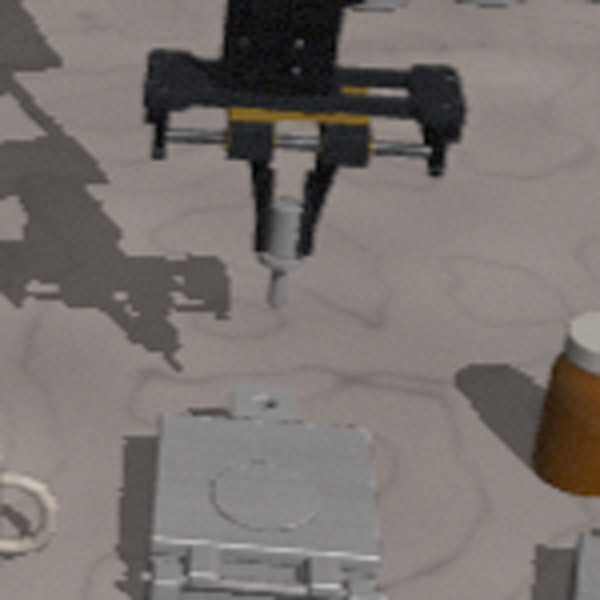

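```bash
python3 - <<'E'
from h import *
from rig import robot,eyes
o=robot.get_obs(); p=o['position']
for n in("scene",):
    c=eyes.camera_params(n)
    for z in (.0043,-.0297,-.0357,-.0697): print(z,((proj(c,p+[0,0,z])[0]-[290,90]+.5)*4).round(1))
E
python3 - <<'E'
import cv2
im=cv2.imread("pics/s8.png")[160:330,200:360]
cv2.imwrite("pics/s8b.png",cv2.resize(im,None,fx=4,fy=3.5,interpolation=cv2.INTER_CUBIC))
E
```

```text
0.0043 [290.  199.1]
-0.0297 [284.1 247.3]
-0.0357 [283.1 255.7]
-0.0697 [277.4 302.1]
```

View pics/s8b.png

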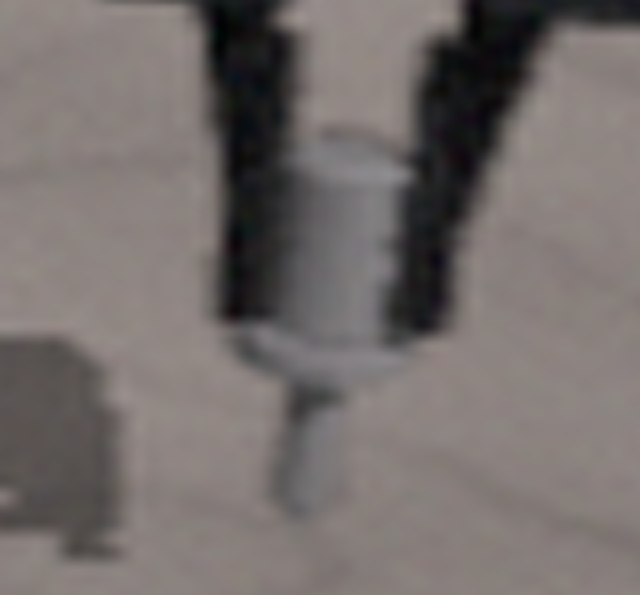

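```bash
python3 - <<'E'
from h import *
from rig import robot,eyes
o=robot.get_obs(); p=o['position'].copy()
c=eyes.camera_params("scene"); xh=R.from_quat(o['tool_rot']).as_matrix()
f=lambda q:((proj(c,q)[0]-[290,90]+.5)*4).round(1)
for z in(.0595,.057): print(z,f([p[0],p[1],z]),"per mm x",f(np.r_[p[:2],z]+.001*xh[:,0])-f([p[0],p[1],z]),"z",f(np.r_[p[:2],z]+.001*xh[:,2])-f([p[0],p[1],z]))
im=cv2.imread("pics/s8.png")[370:440,220:320]
cv2.imwrite("pics/s8c.png",cv2.resize(im,None,fx=7,fy=7,interpolation=cv2.INTER_CUBIC))
E
```

```text
0.0595 [265.7 397.3] per mm x [0.  0.8] z [1.5 0.2]
0.057 [265.3 400.5] per mm x [0.  0.7] z [1.5 0.1]
```

View pics/s8c.png

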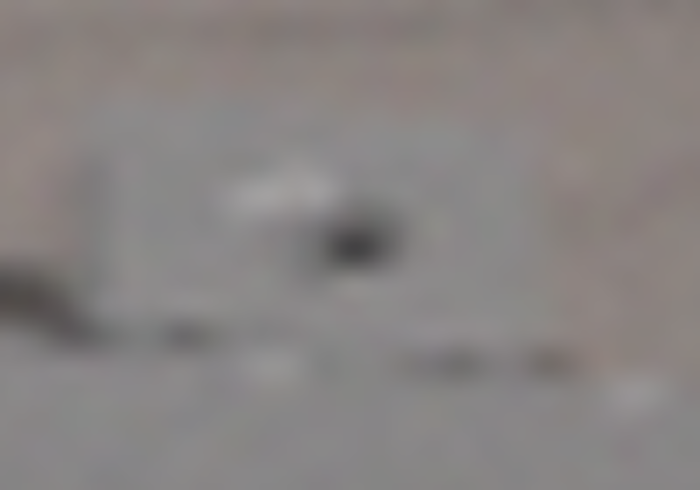

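Both views say the hole lies about 1.2 mm along tool +z from the pin and about 0.4 mm along -x. The pin is vertical: its scene slope matches the predicted vertical. I correct and descend to just above the lug.

Emit:
play_rows:
  series:
    - [0,-0.004,0.15,0.012,0,0,0]
    - [0,0,0.2,0,0,0,0]
    - [0,0,0.2,0,0,0,0]
    - [0,0,0.1,0,0,0,0]
    - [0,0,0.03,0,0,0,0]
    - [0,0,0,0,0,0,0]
    - [0,0,0,0,0,0,0]
    - [0,0,0,0,0,0,0]
    - [0,0,0,0,0,0,0]

```text
time: 11.02
position: [0.4973, 0.2302, 0.1356]
tool_rot: [-0.701, 0.092, -0.094, 0.701]
ft_force: [0.1, -0.7, -2.0]
grip_width: 0.0189
```

```bash
python3 - <<'E'
from h import *
from rig import robot,eyes
o=robot.get_obs(); print(o['time'],o['position'],o['ft_force'],o['moment'],o['grip_width'])
s=eyes.camera("scene");cv2.imwrite("pics/s9.png",cv2.resize(s[130:210,320:400,::-1],None,fx=7,fy=7,interpolation=cv2.INTER_CUBIC))
w=np.load("w8.npz"); R0=R.from_quat(o['tool_rot']); h=atz(w,(284.5,207.25),.0595); print(h,R0.inv().apply(h-o['position']))
E
```

```text
11.0167 [0.49725885 0.23023716 0.1355955 ] [ 0.11025707 -0.65247631 -1.97844754] [-0.0973615   0.07229678  0.05690568] 0.018878932784172825
[0.49686685 0.22923286 0.0595    ] [-0.00026898  0.07609391 -0.00115435]
```

View pics/s9.png

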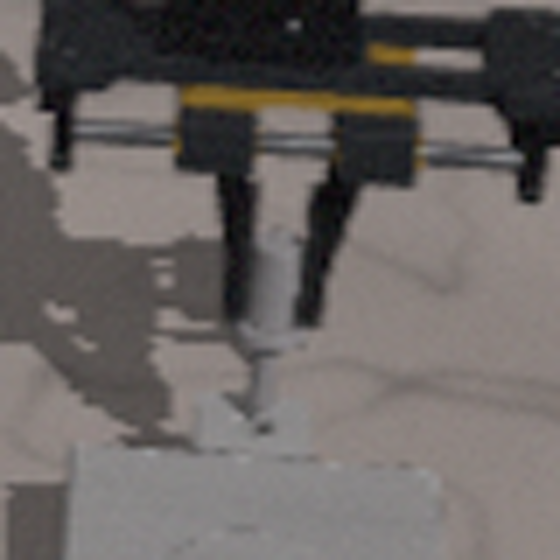

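Emit:
play_rows:
  series:
    - [0,-0.004,0,-0.009,0,0,0]
    - [0,0,0,0,0,0,0]
    - [0,0,0,0,0,0,0]
    - [0,0,0,0,0,0,0]

```text
time: 11.4
position: [0.4959, 0.2293, 0.1347]
tool_rot: [-0.701, 0.093, -0.093, 0.701]
ft_force: [0.5, 0.7, -1.3]
grip_width: 0.019
```

```bash
python3 - <<'E'
from h import *
from rig import robot,eyes
o=robot.get_obs(); print(o['time'],o['position'],o['ft_force'],np.abs(o['joint_velocities']).max())
w=np.load("w8.npz"); R0=R.from_quat(o['tool_rot']); h=atz(w,(284.5,207.25),.0595); print(h,R0.inv().apply(h-o['position']), R0.as_matrix().round(4))
E
```

```text
11.4 [0.49591356 0.22926615 0.13467946] [ 0.49811023  0.70663805 -1.28193776] 0.002088062909473897
[0.49686685 0.22923286 0.0595    ] [0.00091439 0.07517966 0.00021018] [[ 9.655e-01  2.000e-04  2.606e-01]
 [-2.606e-01  0.000e+00  9.655e-01]
 [ 2.000e-04 -1.000e+00  1.000e-04]]
```

Emit:
play_rows:
  series:
    - [0,0.005,0.02,0,0,0,0]
    - [0,0,0.02,0,0,0,0]
    - [0,0,0.02,0,0,0,0]
    - [0,0,0.02,0,0,0,0]
    - [0,0,0,0,0,0,0]
    - [0,0,0,0,0,0,0]

```text
time: 11.9
position: [0.4962, 0.2291, 0.1263]
tool_rot: [0.701, -0.093, 0.093, -0.701]
ft_force: [0.9, 0.9, -1.7]
grip_width: 0.019
```

Emit:
play_rows:
  series:
    - [0,0,0.02,0,0,0,0]
    - [0,0,0.02,0,0,0,0]
    - [0,0,0,0,0,0,0]
    - [0,0,0,0,0,0,0]

```text
time: 12.23
position: [0.4963, 0.2291, 0.1224]
tool_rot: [0.701, -0.093, 0.093, -0.701]
ft_force: [-0.6, -0.4, -0.7]
grip_width: 0.0186
```

```bash
python3 - <<'E'
from h import *
from rig import robot,eyes
o=robot.get_obs(); print(o['time'],o['position'],"tip",o['position'][2]-.0697,o['ft_force'],o['moment'])
w=np.load("w8.npz"); R0=R.from_quat(o['tool_rot']); h=atz(w,(284.5,207.25),.0595); print(R0.inv().apply(h-o['position']))
s=eyes.camera("scene");cv2.imwrite("pics/s10.png",cv2.resize(s[130:210,320:400,::-1],None,fx=7,fy=7,interpolation=cv2.INTER_CUBIC))
E
```

```text
12.2333 [0.49626774 0.22912589 0.12239351] tip 0.052693514178683024 [-0.57604569 -0.39145474 -0.66289322] [ 0.02634778  0.0002959  -0.04368756]
[0.00056982 0.0628933  0.00026936]
```

View pics/s10.png

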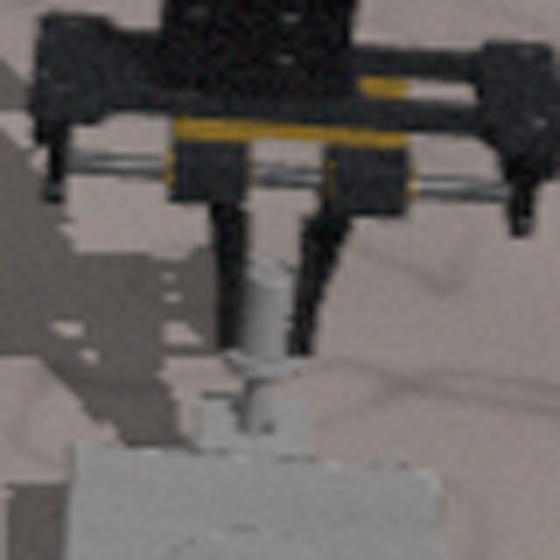

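The tip (z 0.053) is already below the upper mouth (0.060) with almost no force, so it is in the top hole. I continue down slowly.

Emit:
play_rows:
  series:
    - [0,0,0.02,0,0,0,0]
    - [0,0,0.02,0,0,0,0]
    - [0,0,0.02,0,0,0,0]
    - [0,0,0.02,0,0,0,0]
    - [0,0,0.02,0,0,0,0]
    - [0,0,0.02,0,0,0,0]
    - [0,0,0,0,0,0,0]
    - [0,0,0,0,0,0,0]

```text
time: 12.95
position: [0.4963, 0.2291, 0.1103]
tool_rot: [0.701, -0.093, 0.093, -0.701]
ft_force: [0.2, 0.6, -0.8]
grip_width: 0.019
```

Emit:
play_rows:
  series:
    - [0,0,0.02,0,0,0,0]
    - [0,0,0.02,0,0,0,0]
    - [0,0,0.02,0,0,0,0]
    - [0,0,0,0,0,0,0]
    - [0,0,0,0,0,0,0]

```text
time: 13.37
position: [0.4963, 0.2291, 0.1044]
tool_rot: [0.701, -0.093, 0.093, -0.701]
ft_force: [0.6, 0.8, -1.1]
grip_width: 0.019
```

Emit:
play_rows:
  series:
    - [0,0,0.02,0,0,0,0]
    - [0,0,0.02,0,0,0,0]
    - [0,0,0.02,0,0,0,0]
    - [0,0,0,0,0,0,0]
    - [0,0,0,0,0,0,0]

```text
time: 13.78
position: [0.4962, 0.2291, 0.0983]
tool_rot: [0.701, -0.093, 0.093, -0.701]
ft_force: [0.3, 0.1, -0.6]
grip_width: 0.0189
```

Emit:
play_rows:
  series:
    - [0,0,0.02,0,0,0,0]
    - [0,0,0.02,0,0,0,0]
    - [0,0,0,0,0,0,0]
    - [0,0,0,0,0,0,0]

```text
time: 14.12
position: [0.4965, 0.2292, 0.0945]
tool_rot: [-0.701, 0.093, -0.093, 0.701]
ft_force: [0.5, 1.3, -1.5]
grip_width: 0.0188
```

```bash
python3 - <<'E'
from h import *
from rig import robot,eyes
o=robot.get_obs(); print(o['time'],o['position'],"tip",o['position'][2]-.0697,o['ft_force'],o['moment'],o['grip_width'])
s=eyes.camera("scene");cv2.imwrite("pics/s11.png",cv2.resize(s[130:230,310:410,::-1],None,fx=6,fy=6,interpolation=cv2.INTER_CUBIC))
E
```

```text
14.1167 [0.49650364 0.22923125 0.09453595] tip 0.024835947151639573 [ 0.49923479  1.25079117 -1.46073832] [ 0.02804276 -0.0183223   0.04889166] 0.01876156634946006
```

View pics/s11.png

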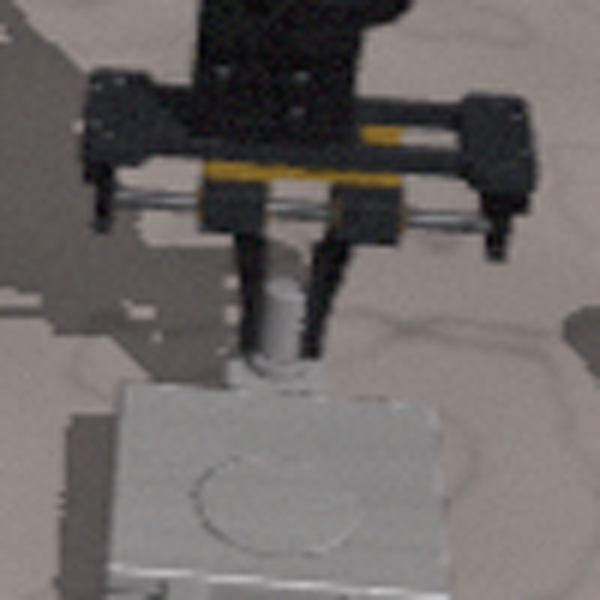

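The tip is at 25 mm, inside the lower lug, and the collar is just meeting the top lug (crop (288,365)). I push home with a firmer grip.

Emit:
play_rows:
  series:
    - [0,0,0.02,0,0,0,0]
    - [0,0,0.02,0,0,0,0]
    - [0,0,0.02,0,0,0,0]
    - [0,0,0.02,0,0,0,0]
    - [0,0,0,0,0,0,0]
    - [0,0,0,0,0,0,0]
  grip_force: 58

```text
time: 14.67
position: [0.4959, 0.2293, 0.0865]
tool_rot: [-0.701, 0.093, -0.093, 0.701]
ft_force: [-2.4, 1.0, 3.3]
grip_width: 0.0186
```

Emit:
play_rows:
  series:
    - [0,0,0.02,0,0,0,0]
    - [0,0,0.02,0,0,0,0]
    - [0,0,0,0,0,0,0]
    - [0,0,0,0,0,0,0]

```text
time: 15.0
position: [0.4958, 0.2294, 0.0854]
tool_rot: [-0.701, 0.093, -0.093, 0.701]
ft_force: [-7.2, -0.5, 24.5]
grip_width: 0.0189
```

Emit:
play_rows:
  series:
    - [0,0,0.005,0,0,0,0]
    - [0,0,0,0,0,0,0]
    - [0,0,0,0,0,0,0]
    - [0,0,0,0,0,0,0]
    - [0,0,0,0,0,0,0]
    - [0,0,0,0,0,0,0]

```text
time: 15.5
position: [0.4958, 0.2294, 0.0854]
tool_rot: [-0.701, 0.093, -0.093, 0.701]
ft_force: [-7.5, 0.1, 28.8]
grip_width: 0.0188
```

```bash
python3 - <<'E'
from h import *
from rig import robot,eyes
o=robot.get_obs(); print(o['time'],o['position'],"tip",o['position'][2]-.0697,o['ft_force'],o['moment'],o['grip_width'])
P=np.load("P.npy"); 
s=eyes.camera("scene");cv2.imwrite("pics/s12.png",cv2.resize(s[130:260,140:450,::-1],None,fx=2.5,fy=2.5,interpolation=cv2.INTER_CUBIC))
cv2.imwrite("pics/s12b.png",cv2.resize(s[130:230,310:410,::-1],None,fx=6,fy=6,interpolation=cv2.INTER_CUBIC))
w=eyes.camera("wrist");cv2.imwrite("pics/w12.png",w[:,:,::-1])
E
```

```text
15.5 [0.49577298 0.22938523 0.08535372] tip 0.015653715203659282 [-7.49166052  0.09747219 28.79249702] [-0.05111399  1.34976134 -0.04723093] 0.018764857367977113
```

View pics/s12.png

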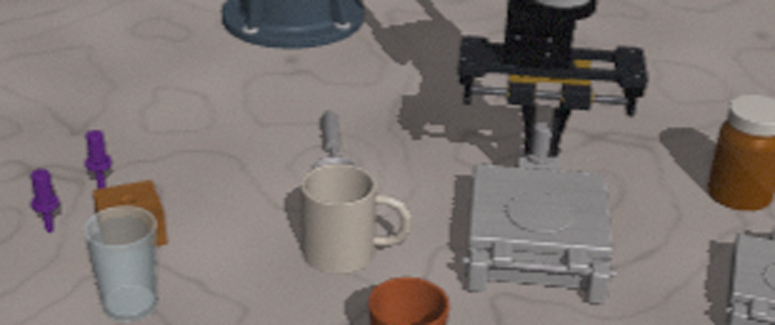

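View pics/s12b.png

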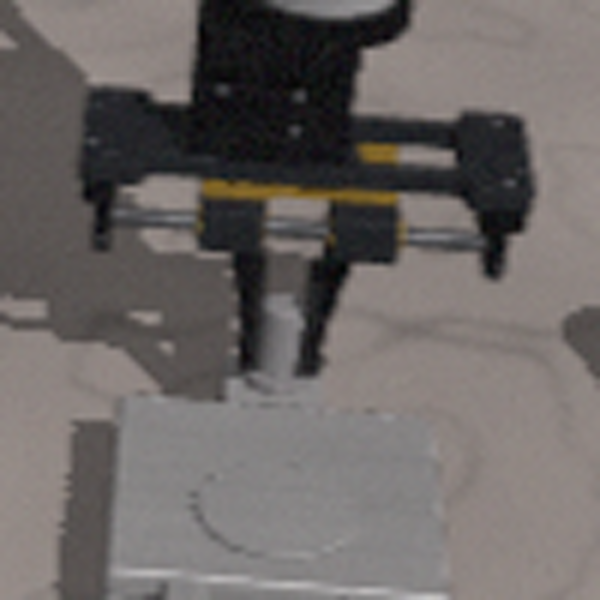

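View pics/w12.png

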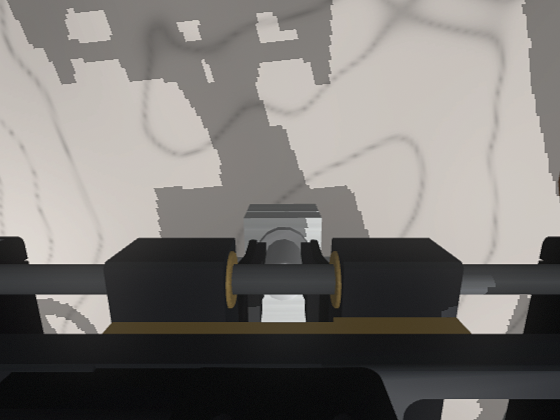

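The press looks shut, and the collar sits on the lug (wrist view near (283,235)). TCP z has held at 0.0854 for half a second, which puts the tip at 15.7 mm with 29 N of push, and the bystanders in view are in place. I hand in.

```bash
python3 - <<'E'
from rig import robot,ticket
o=robot.get_obs(); print(o['time'],o['position'],o['ft_force'])
print(ticket.hand_in())
E
```

```text
15.6 [0.49577958 0.22940041 0.08534731] [-7.59622704  0.20564208 28.17583732]
the job is handed in; nothing more can be done
None
```

I closed the press once, put the pin through both lugs, and handed in at 15.6 s while still holding the pin and pushing down. The system gave no verdict.

- **First closing:** I pushed the top half down with closed fingers to the hard stop (fingertip height 50 mm, 42 N), then let it spring back.
- **Pin:** I took the steel pin from its stand and lowered it through both holes with almost no side force. I then pushed it home with a 58 N grip.
- **Last checks:**
  - The tip height worked out at about 15.7 mm, where 16 is home.
  - The push was 28–29 N and steady, against the 9 N needed to shut the press.
  - The tool pointed straight down, and the spoon, jar, mug, cup and tumbler looked unmoved. The bowl was out of the last picture, but the arm never went near it.
- **Disagreements:**
  - The first fit of the press, using the scene and top cameras, put the hole about 4 mm farther from the robot than the wrist camera did. I used the wrist value, and the pin went in freely there.
  - About 7.5 N of sideways force remains on the tool at the end.
  - The grip width read 18.8 mm on the 20 mm handle (20.3 mm when first gripped). The measured heights showed no slip.

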